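# Clamp the pill box in the one-hand bar clamp and keep hold of the trigger

## Robot

A 6-joint arm with a two-finger parallel gripper is mounted at the origin on the work surface. World frame = base frame: x ahead of the robot, y to its left, z up, the work surface at z = 0. Lengths are in m, angles in rad, forces in N, time in s.
With the tool pointing down it reaches from about 0.35 to 0.975 m from the base axis. Payload 4.9 kg.
Tool frame: the origin (TCP) lies midway between the tips of the shut fingers; the grasp point (between the pads) lies ctrl.grip_point_offset behind it (ctrl.grip_point_offset is the distance from the TCP to the grasp point, in m); x points along the fingers, y is the direction in which the jaws open and shut, and the axes are right-handed (so a half turn about x gives the same grasp; the last joint's range is limited). The gripper opens to 85 mm and grips with 20 to 120 N. Pads are 22 mm wide; open, the fingers measure 114 mm over their backs; the gripper's body (76 mm by 85 mm) begins 54 mm behind the grasp point. The pads swing forward as they close: fully open they stand 13 mm farther back than shut.
Start: joints at [1.056, 0.053, 1.613, -0, 1.476, -0.119], TCP at [0.241, 0.577, 0.231] pointing down, gripper open.
Joint ranges: [-3.01, 3.01], [-1.01, 2.22], [0.06, 2.58], [-1.02, 4.17], [0.09, 2.62], [-3.14, 3.14]. Speed limits (rad/s): [2.57, 2.57, 3.14, 3.14, 3.14, 3.14].

## Interface

Orientations are given as a rotation vector (axis times angle).
In Python, from station import ctrl gives the robot as it stands. The module is installed in compiled form; this text tells all that it offers.
- The arm moves only by the tool drive_tool, never from a script. Its argument "commands" is text: rows parted by semicolons, each of 5 numbers parted by spaces: the closure, from -1 (fully open) to 1 (shut), so that 0 is half open, then the shift along the tool's x, y, z in units of 40 mm (1.0 is 40 mm), then the turn about the tool's x in units of 5 degrees (1.0 is 5 degrees). A call has 1 to 8 rows; each row is the pose to reach, as a shift and turn from the pose commanded when the call began, along the tool's axes at that moment; what a row does not reach only later rows make up. A row lasts 1/12 s, in which the tool goes at most 41.7 mm and 7.16 degrees, less where a joint would pass 70% of its speed; a pose out of reach is approached as far as the arm can. A call with a gripper value outside its range is refused whole. The fingers move at their own pace and stop on an object; "newtons" is the grip in N (left out, the last holds). Time passes only in rows, so rows that repeat a pose let the fingers close. It gives the time, the measured TCP pose, the force and the opening at its end, in the units of the state.
- ctrl.get_obs(): the state, without advancing time (a new reading comes with each control period).
- ctrl.get_image(name): name is "side" or "top" or "wrist"; returns (picture, depth): 480x640x3 uint8, blue, green, red; 480x640 float32, m along the optical axis (not along the pixel's ray), 0 where there is no reading.
- ctrl.camera_info(name): a dict with "K" (3x3 intrinsics, pixels), "k1" (the pictures are not rectified: a ray, as slopes to the right and down, at radius r is drawn at 1 + k1 r^2 times it, then the intrinsics apply), "T" (4x4, takes a point from camera to world coordinates). Camera axes: x right, y down, z forward; pixel columns grow to the right and rows downward; lengths in m; the calibration is good to about 2 mm. A picture is of the moment at which its call begins: read the wrist's pose just before it. camera_info takes no time and is no camera call; for the wrist camera it gives the pose at the moment of the call.
- ctrl.finish_job(): hands the job in, once; it reports no verdict.
The state is a dict: "t": time; "q": joint angles; "dq": joint speeds; "effort": joint torques, N m; "tool_pos": TCP position; "tool_rot": TCP orientation; "contact_force": force on the tool from outside, world axes, zero at the start; "wrist_torque": the same for the moment, N m; "opening": finger opening in m.
Only numpy, scipy, OpenCV 4.12 (cv2) and the standard library are available. Lean on these libraries where they do the work, as an engineer would, in place of code of your own. Each camera call takes 0.05 s, during which the arm holds its last target.

## Task

Set the aluminium pill box flat on the tray between the open jaws of the bar clamp, long sides facing the jaws, and let go of it. Then close the clamp by pumping its trigger, not by pushing the sliding jaw, until the box is held firmly between both jaws but not dented. Finish still squeezing the trigger with the gripper, so that the box stays put for one-handed opening, and leave the other things on the tray where they are.

Things in the scene. Friction and masses are not known exactly. Their poses are not given: they have to be found in the camera images.
- pill_box: plain aluminium pill box, 44 mm (its x) by 56 mm (its y), 26 mm high, about 110 g, loose; origin at the centre of its underside. Its thin sides dent if a jaw presses with more than 30 N; about 4 to 25 N holds it firmly
- clamp: black one-hand bar clamp lying on its side, its head screwed to the tray; origin on the tray under the bar's middle line. Its x runs along the steel bar from the head to the sliding far jaw, y to the side where both jaws stick out (handle and trigger stick out to -y), z up. Head: x -75 to 19 mm, y -18 to 18 mm, 48 mm high. Bar: 14 mm wide, top 24 mm over the tray, tail comes out behind the head
- jaw_seat (a point): point on the tray at the middle of the fixed jaw's pressing face (clamp x 30 mm, y 80 mm, z 0); axes as the clamp's. This jaw is an upright plate on the head, 40 mm high, its face 60 mm long (clamp y 50 to 110 mm), 2 to 36 mm above the tray, looking to +x; the box belongs on its +x side
- bar: the sliding steel bar with the black arm of the sliding jaw on its far end (13 mm thick, 40 mm high, reaching clamp y -12 to 116 mm); origin at the clamp's origin when bar_slide is 0. It is to be closed by the trigger only: pushing the bar, this jaw or its pad with the robot (over 5 N) fails
- jaw_pad: sprung grey pad of the sliding jaw, an 8 mm plate 60 by 34 mm facing the fixed jaw (clamp y 50 to 110 mm); origin at the clamp's origin when bar_slide and pad_spring are 0
- pad_face (a point): middle of the sliding pad's pressing face, 19 mm above the tray; 105 mm from the fixed jaw's face when bar_slide is 0
- bar_slide (a joint): how far the sliding jaw has been closed, m, 0 (105 mm gap) to 0.075 (30 mm gap); the bar moves to the clamp's -x through the head as the trigger is pumped. A ratchet with 6 mm teeth lets it close only; it slides back at most one tooth when the trigger is let out. It resists with about 2 to 4 N
- pad_spring (a joint): how far the sliding pad is pressed in on its spring, m, 0 to 0.010: about 1 N at 0 and 1.5 N more per mm (16 N at 0.010, where it stops rigidly); it starts to rise when the pad meets the box
- trigger_pull (a joint): trigger pull, m, 0 (let out) to 0.020 (fully squeezed, stop). Spring return: 3 N at 0, 6 N at 0.020. A pull takes up to 6 mm to catch a tooth, then moves the jaw 1:1; the push on the trigger, less spring and 2 to 4 N of rubbing, presses the box. With the other finger not on the rigid handle, the trigger finger may push with twice the set grip (set 13 N: jaw 8 to 20 N)
- trigger: grey trigger bar, 10 mm thick in clamp x, y -18 to -104 mm, z 16 to 46 mm, with its front face at clamp x -12 mm when let out and -32 mm when fully squeezed; origin at the clamp's origin when the trigger is let out
- trigger_grip (a point): point on the trigger's front (+x) face where a finger pushes to -x, 31 mm above the tray (clamp y -65 mm); moves with the trigger. 58 mm from handle_grip when let out, 38 mm when squeezed
- handle_grip (a point): point on the handle's rear (-x) face (clamp x -70, y -65 mm), 31 mm above the tray; axes as the clamp's. The handle is a rigid black bar 18 mm thick in x (x -70 to -52 mm), y -14 to -108 mm, z 16 to 46 mm; the grey trigger lies parallel in front of it (+x side) and only the trigger moves
- organizer: yellow pill organizer with four lids, 56 by 100 by 24 mm, loose; leave it alone (as all the following, not to be shifted by more than 30 mm)
- turntable: small grey plastic turntable, 124 mm across, 18 mm high, loose; leave alone
- dropper_cap: dropper bottle cap with black collar, rubber bulb and glass tube, about 115 mm long, 18 mm high; leave alone
- mug: ceramic mug, 80 mm across, 92 mm high; leave alone
Mind the look-alikes: they are no part of the job. Several things have the shape of the pill_box; the one meant has the colours described above.

How it is judged:
On the way, in this order (a step that is already met when the one before it is completed fails the run):
1. the pill box lies flat between the open jaws, long sides facing them, let go of and not yet clamped (x of pill_box in the frame of jaw_seat above 0.018 m and x of pill_box in the frame of jaw_pad below 0.117 m and y of pill_box in the frame of jaw_seat between -0.025 and 0.025 m and height (world z) of pill_box below 0.004 m and angle between pill_box's own z axis and vertical below 0.1 rad and angle between the x axis of pill_box and the x axis of clamp, either way round below 0.4 rad and contact force between the fingers and pill_box below 0.1 N and contact force between jaw_pad and pill_box below 2 N), for 0.2 s.
2. the jaw has been pumped up: the box is pressed against the fixed jaw while the trigger is squeezed (contact force between jaw_pad and pill_box above 3 N and x of pill_box in the frame of jaw_seat below 0.027 m and contact force between the fingers and trigger above 3 N), for 0.2 s.
At the end, for the whole second after the job is handed in: Sliding pad presses the box with 4 to 27 N against the fixed jaw (box side within 5 mm of it); box flat on the tray (within 5 mm, tilt under 0.1 rad), square to the jaws within 0.12 rad, within 30 mm of their middle, at rest, not touched by the fingers, which push the trigger with over 3 N (contact force between jaw_pad and pill_box between 4 and 27 N and x of pill_box in the frame of jaw_seat below 0.027 m and contact force between the fingers and trigger above 3 N and contact force between the fingers and pill_box below 0.1 N and y of pill_box in the frame of jaw_seat between -0.03 and 0.03 m and angle between the x axis of pill_box and the x axis of clamp, either way round below 0.12 rad and height (world z) of pill_box below 0.005 m and angle between pill_box's own z axis and vertical below 0.1 rad and linear speed of pill_box below 0.02 m/s); the arm keeps its last pose, push and grip.
It fails at once if the box is dented: the jaw presses it with more than 30 N (contact force between jaw_pad and pill_box above 30 N).
It fails at once if the sliding jaw or bar is pushed by the robot instead of pumped (contact force between any of the fingers, the arm and bar above 5 N).
It fails at once if another thing on the tray is shifted by more than 30 mm (distance of any of organizer, turntable, dropper_cap, mug from where it was at the start of the episode above 0.03 m).
It also fails if it takes over 58 s, if anything falls off the work surface, if the arm or the gripper's body presses on something with over 40 N, if the wrist force passes 120 N, or if a joint passes its speed limit or range.

## Working session

There is one attempt and no reset: what is moved stays moved. The work goes in short steps, Python scripts to look and compute and a tool call to move; the robot and the scene stay as the last step left them, time stands still between calls to the robot, and variables do not carry over. Pictures are saved under pics/ and viewed, and the job is handed in when it is done.

Besides the shell and the picture viewer there is one more tool, called as name(argument=value, ...) on one line, values as JSON. drive_tool: Moves the arm, as the interface text tells. Its arguments: {"type":"object","properties":{"commands":{"type":"string"},"newtons":{"type":"number"}},"required":["commands"]}

```bash
mkdir -p pics; cat > h.py <<'E'
import numpy as np, cv2
from station import ctrl
from scipy.spatial.transform import Rotation as R
np.set_printoptions(precision=4,suppress=True)
def und(info,u,v):
    K=info["K"];d=np.array([(u-K[0][2])/K[0][0],(v-K[1][2])/K[1][1]]);s=d.copy()
    for _ in range(30): s=d/(1+info["k1"]*(s@s))
    return s
def ray(info,u,v):
    s=und(info,u,v);T=np.array(info["T"]);return T[:3,3],T[:3,:3]@np.array([s[0],s[1],1.])
def atz(info,u,v,z):
    o,d=ray(info,u,v);return o+d*(z-o[2])/d[2]
def proj(info,p):
    T=np.array(info["T"]);c=T[:3,:3].T@(np.array(p)-T[:3,3]);s=c[:2]/c[2];s=s*(1+info["k1"]*(s@s));K=info["K"]
    return np.array([K[0][0]*s[0]+K[0][2],K[1][1]*s[1]+K[1][2]])
E
python3 - <<'E'
from h import *
o=ctrl.get_obs();print(o,ctrl.grip_point_offset)
for n in ("top","side","wrist"):
    i=ctrl.camera_info(n);print(n,i)
    im,d=ctrl.get_image(n);cv2.imwrite(f"pics/{n}0.png",im);np.save(f"{n}0.npy",d)
E
```

```text
{'t': 0.0, 'q': array([ 1.056 ,  0.0534,  1.6143, -0.    ,  1.476 , -0.119 ]), 'dq': array([ 0.0011, -0.0018,  0.    , -0.001 , -0.0001, -0.0003]), 'effort': array([  0.0006, -39.3687, -37.0178,  -0.0001,   0.007 ,   0.    ]), 'tool_pos': array([0.2406, 0.5761, 0.23  ]), 'tool_rot': array([ 0.3089,  1.549 , -0.312 ]), 'contact_force': array([ 0.7506, -0.6272,  0.9089]), 'wrist_torque': array([-0.0041,  0.0458,  0.0244]), 'opening': 0.08504649920699665} 0.0187
top {'K': array([[531.3785,   0.    , 323.5472],
       [  0.    , 531.3785, 240.4079],
       [  0.    ,   0.    ,   1.    ]]), 'k1': -0.0011025995119475112, 'T': array([[-0.0132, -0.9932,  0.1158,  0.4157],
       [-0.9998,  0.0111, -0.0186, -0.0188],
       [ 0.0172, -0.116 , -0.9931,  1.186 ],
       [ 0.    ,  0.    ,  0.    ,  1.    ]])}
side {'K': array([[562.866 ,   0.    , 321.4469],
       [  0.    , 562.866 , 233.6175],
       [  0.    ,   0.    ,   1.    ]]), 'k1': 0.04851824456145935, 'T': array([[ 0.9943, -0.0889,  0.0589,  0.5053],
       [-0.1056, -0.7448,  0.6588, -0.9423],
       [-0.0147, -0.6613, -0.75  ,  1.0989],
       [ 0.    ,  0.    ,  0.    ,  1.    ]])}
wrist {'K': array([[356.7091,   0.    , 313.7044],
       [  0.    , 356.7091, 232.8736],
       [  0.    ,   0.    ,   1.    ]]), 'k1': -0.019346664633853445, 'T': array([[ 0.3853,  0.8738,  0.2967,  0.1639],
       [ 0.9228, -0.3645, -0.1251,  0.6093],
       [-0.0012,  0.322 , -0.9467,  0.3726],
       [ 0.    ,  0.    ,  0.    ,  1.    ]])}
```

View pics/top0.png

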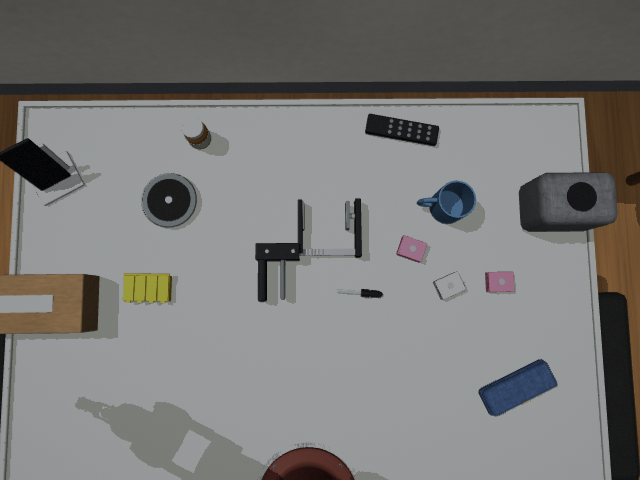

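View pics/side0.png

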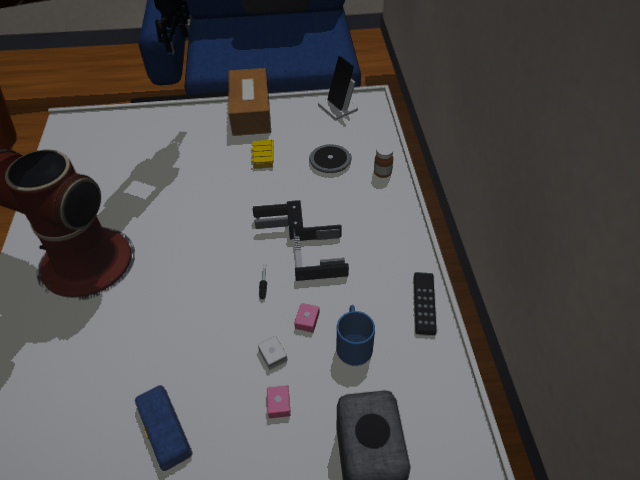

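```bash
python3 - <<'E'
from h import *
im=cv2.imread("pics/top0.png")
cv2.imwrite("pics/c1.png",cv2.resize(im[190:310,240:390],None,fx=5,fy=5,interpolation=cv2.INTER_CUBIC))
cv2.imwrite("pics/c2.png",cv2.resize(im[220:310,385:525],None,fx=5.5,fy=5.5,interpolation=cv2.INTER_CUBIC))
E
```

```text
(no output)
```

View pics/c1.png

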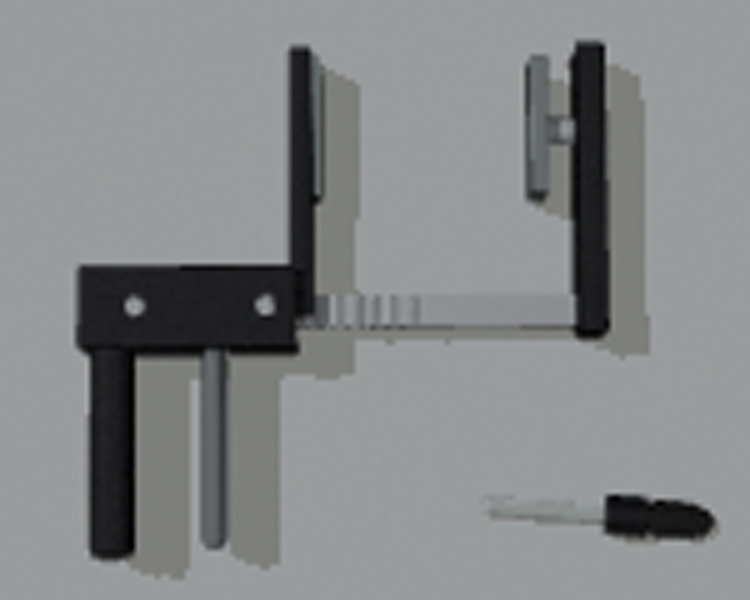

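View pics/c2.png

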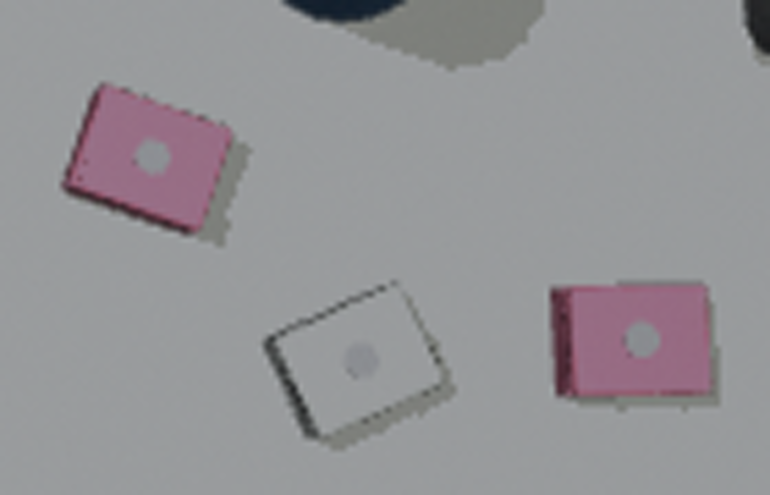

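View pics/wrist0.png

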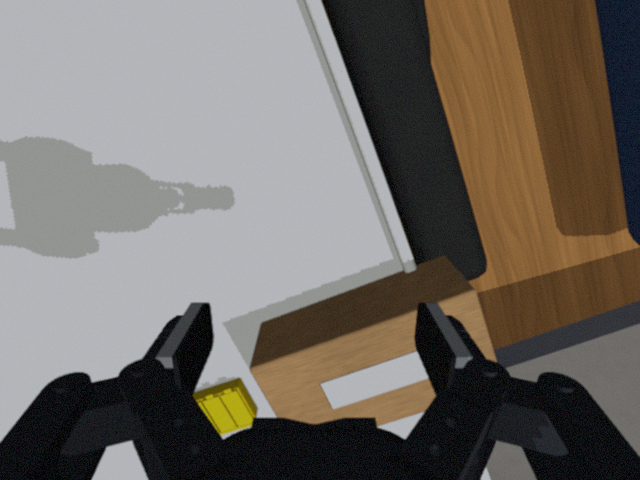

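```bash
cat > m1.py <<'E'
from h import *
i=ctrl.camera_info("top");d=np.load("top0.npy")
def wp(u,v):
    s=und(i,u,v);z=d[int(round(v)),int(round(u))];T=np.array(i["T"]);return T[:3,:3]@(np.array([s[0],s[1],1])*z)+T[:3,3]
for n,u,v in [("tray",330,330),("tray2",420,290),("boxtop",448,286),("pink",415,252),("head",277,251),("handle",262,280),("trig",283,280),("fixjaw",300,230),("slide",358,230),("bar",345,253)]:
    print(n,wp(u,v))
C=lambda x,y:(240+x/5,190+y/5)
pts=[((78,266),(-75,18),48),((78,348),(-75,-18),48),((298,266),(19,18),48),((298,350),(19,-18),48),((91,555),(-70,-108),46),((134,555),(-52,-108),46),((203,546),(-22,-104),46),((225,546),(-12,-104),46)]
A=[];B=[]
for p,c,z in pts:
    w=atz(i,*C(*p),z/1000);A.append(w[:2]);B.append(np.array(c)/1000)
A=np.array(A);B=np.array(B)
a=A-A.mean(0);b=B-B.mean(0)
U,S,V=np.linalg.svd(b.T@a);Rm=(U@np.diag([1,np.linalg.det(U@V)])@V).T;t=A.mean(0)-Rm@B.mean(0)
print("clamp origin",t,"ang",np.degrees(np.arctan2(Rm[1,0],Rm[0,0])));print("res mm",(A-(B@Rm.T+t))*1000)
np.save("clamp.npy",np.r_[t,np.arctan2(Rm[1,0],Rm[0,0])])
for nm,c in [("seat",(.030,.080)),("trig_grip",(-.012,-.065)),("handle_grip",(-.070,-.065)),("pad",(.135,.08))]: print(nm,Rm@np.array(c)+t)
D=lambda x,y:(385+x/5.5,220+y/5.5)
cs=[(272,340),(397,284),(446,382),(316,437)]
P=np.array([atz(i,*D(*c),.026)[:2] for c in cs]);print(P,P.mean(0),[np.linalg.norm(P[k]-P[(k+1)%4]) for k in range(4)],[np.degrees(np.arctan2(*(P[(k+1)%4]-P[k])[::-1])) for k in range(4)])
E
python3 m1.py
```

```text
tray [ 0.3551 -0.0525  0.0025]
tray2 [ 0.4402 -0.2545  0.0008]
boxtop [ 0.4476 -0.3108  0.0273]
pink [ 0.523  -0.2412  0.0265]
head [0.5267 0.0602 0.0474]
handle [0.465  0.0926 0.0449]
trig [0.4643 0.0477 0.0471]
fixjaw [0.5725 0.0106 0.0412]
slide [ 0.5717 -0.1159  0.0371]
bar [ 0.5232 -0.0876  0.0195]
clamp origin [0.5265 0.0305] ang -90.38803960254141
res mm [[-1.0232  0.6967]
 [-0.3851  0.3956]
 [-1.4511  0.1393]
 [-1.7196  0.184 ]
 [ 1.4324 -0.6563]
 [ 1.315  -0.9214]
 [ 0.9431 -0.2387]
 [ 0.8886  0.4007]]
seat [ 0.6063 -0.    ]
trig_grip [0.4616 0.043 ]
handle_grip [0.462 0.101]
pad [ 0.6056 -0.105 ]
[[ 0.4571 -0.2818]
 [ 0.4788 -0.3327]
 [ 0.4396 -0.3506]
 [ 0.4186 -0.2979]] [ 0.4485 -0.3157] [np.float64(0.05527179446880994), np.float64(0.043050872172287674), np.float64(0.05674320772811538), np.float64(0.041750341946369104)] [np.float64(-66.95124511476537), np.float64(-155.42692833936422), np.float64(111.74965730237668), np.float64(22.621097157563042)]
```

```bash
cat >> h.py <<'E'
def tool():
    o=ctrl.get_obs();M=R.from_rotvec(o["tool_rot"]).as_matrix();return o,M
def plan(target_xyz,yaw_deg):
    "shift needed in tool axes (units) and turn (units of 5deg); yaw_deg = desired world heading of tool y (mod 180)"
    o,M=tool();s=M.T@(np.array(target_xyz)-o["tool_pos"]);psi=np.degrees(np.arctan2(M[1,1],M[0,1]))
    # positive turn about tool x (down) -> heading decreases
    dd=-(yaw_deg-psi);dd=(dd+90)%180-90
    print("t",o["t"],"pos",o["tool_pos"],"q",o["q"],"open",o["opening"],"F",o["contact_force"]);print("psi",psi,"shift u",s/0.04,"turn u",dd/5,"toolx",M[:,0])
E
python3 -c "
from h import *
plan([.45,.1,.2],-67.6+180)"
```

```text
t 0.15 pos [0.2407 0.5763 0.2303] q [ 1.056   0.0532  1.614   0.      1.476  -0.119 ] open 0.08545837653917837 F [-0.8099  0.6138  0.2033]
psi 67.32312521922927 shift u [ 0.771  -8.9676  9.4177] turn u -9.015374956154147 toolx [-0.0008 -0.0014 -1.    ]
```

```bash
python3 -c "
from h import *
plan([.39,.30,.21],67.3-52.5)"
```

```text
t 0.15 pos [0.2407 0.5763 0.2303] q [ 1.056   0.0532  1.614   0.      1.476  -0.119 ] open 0.08545837653917837 F [-0.8099  0.6138  0.2033]
psi 67.32312521922927 shift u [ 0.5152 -4.9328  6.106 ] turn u 10.504625043845852 toolx [-0.0008 -0.0014 -1.    ]
```

drive_tool(commands="-1 0.06 -0.6 0.75 1.3;-1 0.12 -1.2 1.5 2.6;-1 0.18 -1.85 2.3 3.9;-1 0.25 -2.5 3.1 5.2;-1 0.3 -3.1 3.8 6.5;-1 0.37 -3.7 4.6 7.8;-1 0.45 -4.3 5.3 9.1;-1 0.5 -4.9 6.1 10.5")

```text
t: 0.82
tool_pos: [0.3905, 0.3001, 0.2107]
tool_rot: [1.02, 1.319, -1.021]
contact_force: [1.1, 0.2, 0.9]
opening: 0.0858
```

```bash
python3 -c "
from h import *
plan([.46,0.0,.2],14.8-55);plan([.39,.30,.21],14.8)"
```

```text
t 0.8167 pos [0.3905 0.3001 0.2107] q [ 0.5039 -0.2594  1.9365  0.0002  1.4649  0.2502] open 0.0858070733093627 F [1.1165 0.1732 0.9391]
psi 14.533499269048791 shift u [ 0.2679 -0.1994  7.6982] turn u 10.946699853809758 toolx [-0.0005 -0.     -1.    ]
t 0.8167 pos [0.3905 0.3001 0.2107] q [ 0.5039 -0.2594  1.9365  0.0002  1.4649  0.2502] open 0.0858070733093627 F [1.1165 0.1732 0.9391]
psi 14.533499269048791 shift u [ 0.0186 -0.0114 -0.001 ] turn u -0.05330014619024155 toolx [-0.0005 -0.     -1.    ]
```

drive_tool(commands="-1 0.03 -0.03 0.98 1.37;-1 0.06 -0.05 1.95 2.75;-1 0.1 -0.08 2.9 4.1;-1 0.13 -0.1 3.85 5.5;-1 0.16 -0.12 4.8 6.8;-1 0.2 -0.15 5.8 8.2;-1 0.23 -0.18 6.75 9.6;-1 0.26 -0.2 7.7 10.9")

```text
t: 1.48
tool_pos: [0.4614, 0.0, 0.2007]
tool_rot: [1.703, 0.793, -1.702]
contact_force: [1.3, 0.3, -0.4]
opening: 0.0857
```

```bash
python3 -c "
from h import *
plan([.4485,-.3157,.12],-67.6)"
```

```text
t 1.4833 pos [0.4614 0.     0.2007] q [-0.1615 -0.3368  2.0145  0.0001  1.4637  0.5372] open 0.08571578705840585 F [ 1.3287  0.2928 -0.3557]
psi -40.033104190135866 shift u [2.0168 4.8305 6.2506] turn u 5.513379161972824 toolx [ 0.0002  0.     -1.    ]
```

drive_tool(commands="-1 0.1 0.6 0.75 0.7;-1 0.3 1.2 1.55 1.4;-1 0.5 1.8 2.35 2.1;-1 0.8 2.4 3.1 2.8;-1 1.1 3.0 3.9 3.5;-1 1.4 3.6 4.7 4.2;-1 1.7 4.2 5.45 4.9;-1 2.0 4.83 6.25 5.5")

```text
t: 2.15
tool_pos: [0.45, -0.3148, 0.1202]
tool_rot: [2.005, 0.402, -2.005]
contact_force: [0.8, -0.2, 0.0]
opening: 0.0854
```

```bash
python3 - <<'E'
from h import *
i=ctrl.camera_info("wrist");im,d=ctrl.get_image("wrist");cv2.imwrite("pics/w1.png",im)
for s,c in [((.4571,-.2818),1),((.4788,-.3327),1),((.4396,-.3506),1),((.4186,-.2979),1)]: print(proj(i,[*s,.026]))
plan([.4485,-.3157,.002],-67.6)
E
```

```text
[274.9344 209.9067]
[355.6159 209.3187]
[355.3349 266.8726]
[277.0035 265.6967]
t 2.2 pos [ 0.4485 -0.3202  0.1177] q [-0.7532 -0.0239  1.8865 -0.0041  1.2798  0.4293] open 0.08505504030791168 F [-4.0357 -3.2371 -0.7709]
psi -67.68302813174553 shift u [ 2.8918 -0.1068 -0.0553] turn u -0.016605626349107182 toolx [-0.0033 -0.0023 -1.    ]
```

View pics/w1.png

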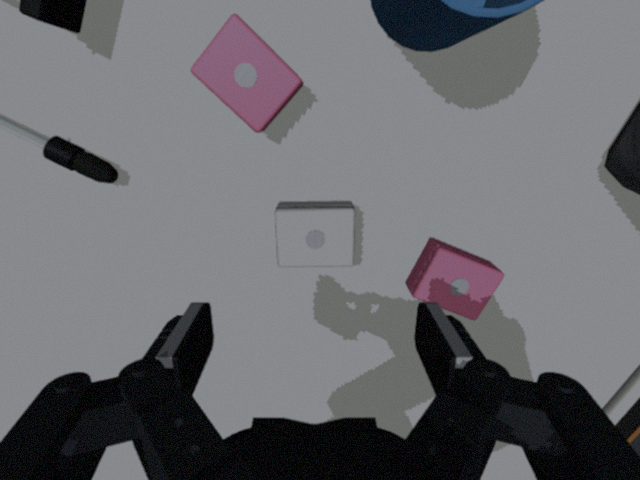

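```bash
python3 - <<'E'
from h import *
i=ctrl.camera_info("top")
D=lambda x,y:(385+x/5.5,220+y/5.5)
for c in [(572,288),(707,287),(712,397),(575,397)]: print(atz(i,*D(*c),.026))
plan([.4485,-.3157,.002],-67.6)
E
```

```text
[ 0.4763 -0.4028  0.026 ]
[ 0.476 -0.457  0.026]
[ 0.4323 -0.4566  0.026 ]
[ 0.433  -0.4018  0.026 ]
t 2.2 pos [ 0.4485 -0.3202  0.1177] q [-0.7532 -0.0239  1.8865 -0.0041  1.2798  0.4293] open 0.08505504030791168 F [-4.0357 -3.2371 -0.7709]
psi -67.68302813174553 shift u [ 2.8918 -0.1068 -0.0553] turn u -0.016605626349107182 toolx [-0.0033 -0.0023 -1.    ]
```

drive_tool(commands="-1 0.5 0 0 0;-1 1.0 0 0 0;-1 1.5 0 0 0;-1 1.7 0 0 0;-1 1.7 0 0 0")

```text
t: 2.62
tool_pos: [0.449, -0.3115, 0.0503]
tool_rot: [2.001, 0.409, -2.008]
contact_force: [-1.0, 0.8, -0.4]
opening: 0.0856
```

```bash
python3 - <<'E'
from h import *
plan([.4485,-.3157,.003],-67.6)
E
```

```text
t 2.6167 pos [ 0.449  -0.3115  0.0503] q [-0.7428  0.0557  1.931  -0.      1.1606  0.4297] open 0.08556584409808461 F [-0.9786  0.8353 -0.3694]
psi -67.1794169888147 shift u [1.1813 0.0987 0.0485] turn u 0.08411660223706008 toolx [-0.0042  0.0039 -1.    ]
```

drive_tool(commands="-1 0.4 0.05 0.03 0;-1 0.8 0.08 0.05 0;-1 1.1 0.08 0.05 0;-1 1.18 0.08 0.05 0;-1 1.18 0.08 0.05 0")

```text
t: 3.03
tool_pos: [0.4497, -0.3163, 0.0054]
tool_rot: [2.002, 0.406, -2.004]
contact_force: [-0.8, 0.6, -0.3]
opening: 0.0858
```

```bash
python3 - <<'E'
from h import *
plan([.4485,-.3157,.003],-67.6)
E
```

```text
t 3.0333 pos [ 0.4497 -0.3163  0.0054] q [-0.7482  0.1304  1.9393  0.      1.0735  0.424 ] open 0.08575101397507935 F [-0.7672  0.568  -0.3332]
psi -67.16486844503592 shift u [ 0.0607 -0.0247  0.0233] turn u 0.08702631099281462 toolx [-0.0011  0.0011 -1.    ]
```

Good; close the grip.

drive_tool(commands="-0.6 0.05 0 0 0.08;-0.4 0.05 0 0 0.08;-0.2 0.05 0 0 0.08;0 0.05 0 0 0.08;0.2 0.05 0 0 0.08;0.2 0.05 0 0 0.08;0.2 0.05 0 0 0.08;0.2 0.05 0 0 0.08", newtons=30)

```text
t: 3.7
tool_pos: [0.4508, -0.3174, 0.005]
tool_rot: [2.007, 0.396, -2.005]
contact_force: [-0.2, -0.1, 5.8]
opening: 0.0554
```

drive_tool(commands="0.4 -0.3 0 0 0;0.4 -0.8 0 0 0;0.4 -1.4 0 0 0;0.4 -2 0 0 0;0.4 -2.4 0 0 0;0.4 -2.4 0 0 0")

```text
t: 4.2
tool_pos: [0.452, -0.3186, 0.1046]
tool_rot: [2.009, 0.391, -2.0]
contact_force: [0.6, 0.2, 0.2]
opening: 0.0556
```

```bash
python3 - <<'E'
from h import *
i=ctrl.camera_info("wrist");im,d=ctrl.get_image("wrist");cv2.imwrite("pics/w2.png",im)
c=np.load("clamp.npy");a=c[2];Rm=np.array([[np.cos(a),-np.sin(a)],[np.sin(a),np.cos(a)]])
t=Rm@np.array([.030+.032,.080])+c[:2];print("target",t,np.degrees(a)+90)
plan([*t,.10],-.4)
E
```

```text
target [ 0.6061 -0.032 ] -0.38803960254141145
t 4.25 pos [ 0.4511 -0.3177  0.1022] q [-0.7485 -0.0079  1.8986 -0.0001  1.2465  0.4309] open 0.05533532552907212 F [ 0.1969  1.0048 -0.6691]
psi -67.57474028937898 shift u [ 0.0467 -5.1244 -6.3071] turn u -13.434948057875795 toolx [ 0.0032 -0.0031 -1.    ]
```

View pics/w2.png

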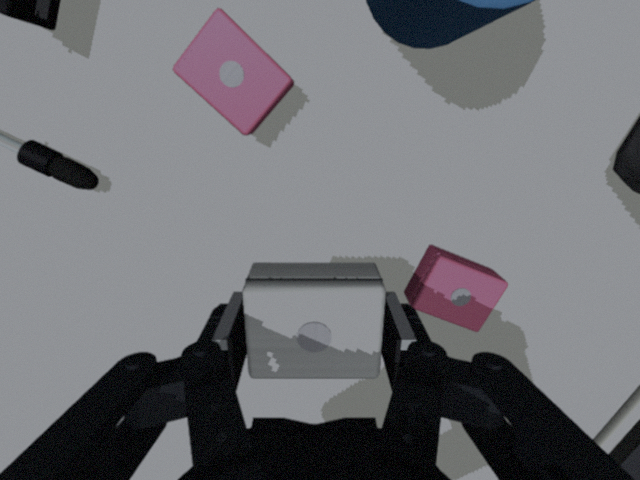

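drive_tool(commands="0.4 -0.4 -0.3 -0.4 -1;0.4 -0.7 -0.8 -1 -2.3;0.4 -0.8 -1.4 -1.7 -3.7;0.4 -0.8 -2 -2.5 -5.1;0.4 -0.8 -2.6 -3.2 -6.5;0.4 -0.8 -3.2 -3.9 -7.9;0.4 -0.8 -3.8 -4.6 -9.3;0.4 -0.8 -4.3 -5.3 -10.5")

```text
t: 4.92
tool_pos: [0.5793, -0.0744, 0.1294]
tool_rot: [1.394, 1.08, -1.399]
contact_force: [1.1, 0.0, -1.3]
opening: 0.0551
```

```bash
python3 - <<'E'
from h import *
plan([.6061,-.032,.10],-.4)
E
```

```text
t 4.9167 pos [ 0.5793 -0.0744  0.1294] q [-0.2551  0.0431  1.7981  0.0001  1.3046  0.0017] open 0.05513049977506227 F [ 1.0556  0.0478 -1.2827]
psi -14.717119501942998 shift u [ 0.7326  0.381  -1.1949] turn u -2.8634239003885993 toolx [-0.0041  0.0012 -1.    ]
```

drive_tool(commands="0.4 0.1 0.15 -0.5 -1.2;0.4 0.4 0.3 -0.9 -2.2;0.4 0.6 0.38 -1.2 -2.8;0.4 0.73 0.38 -1.2 -2.86;0.4 0.73 0.38 -1.2 -2.86;0.4 0.73 0.38 -1.2 -2.86")

```text
t: 5.42
tool_pos: [0.6063, -0.0349, 0.1011]
tool_rot: [1.219, 1.204, -1.223]
contact_force: [0.6, 0.1, -0.8]
opening: 0.0554
```

```bash
python3 - <<'E'
from h import *
plan([.6061,-.032,.10],-.4)
i=ctrl.camera_info("wrist");im,d=ctrl.get_image("wrist");cv2.imwrite("pics/w3.png",im)
it=ctrl.camera_info("top");im,d=ctrl.get_image("top");cv2.imwrite("pics/t3.png",cv2.resize(im[150:310,240:400],None,fx=3.7,fy=3.7,interpolation=cv2.INTER_CUBIC))
plan([.6061,-.032,.10],-.4)
E
```

```text
t 5.4167 pos [ 0.6063 -0.0349  0.1011] q [-0.1798  0.1261  1.7606 -0.0005  1.2581 -0.1647] open 0.05541148835118145 F [ 0.5779  0.1469 -0.8335]
psi -0.8606379766299854 shift u [ 0.0269 -0.005  -0.0732] turn u -0.09212759532599649 toolx [-0.0032  0.0001 -1.    ]
t 5.5167 pos [ 0.6073 -0.0354  0.1027] q [-0.1804  0.1246  1.7592 -0.0003  1.2579 -0.1649] open 0.05532925113823051 F [ 0.2248 -0.8735 -0.1907]
psi -0.8824613152552294 shift u [ 0.0684 -0.0305 -0.0848] turn u -0.09649226305104719 toolx [-0.0002 -0.0002 -1.    ]
```

View pics/w3.png

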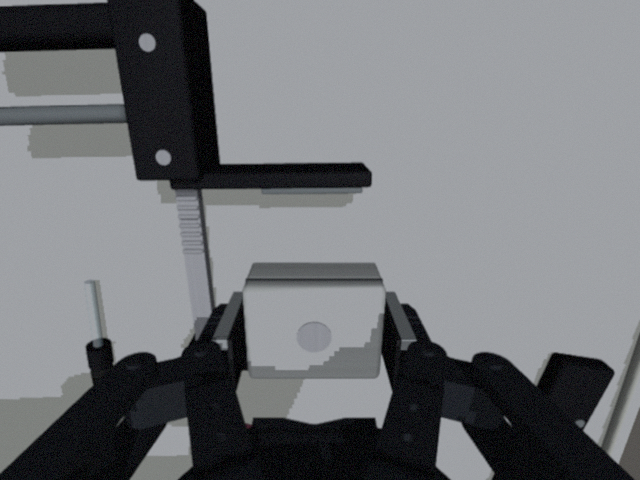

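View pics/t3.png

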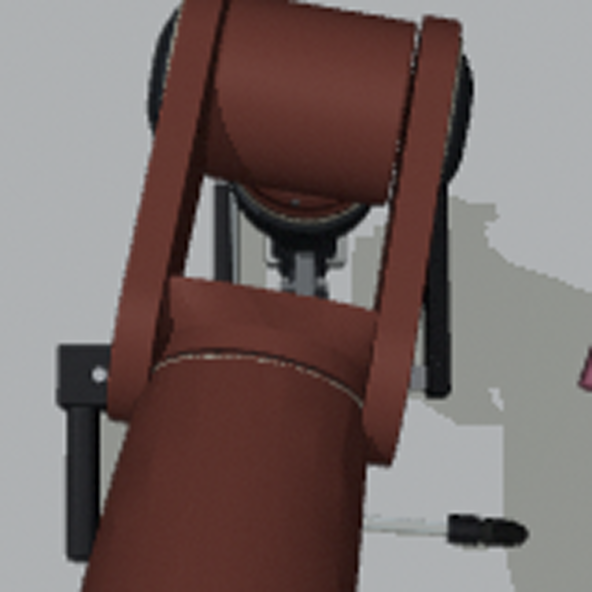

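```bash
python3 - <<'E'
from h import *
i=ctrl.camera_info("wrist");o,M=tool()
c=np.load("clamp.npy");a=c[2];Rm=np.array([[np.cos(a),-np.sin(a)],[np.sin(a),np.cos(a)]])
def cl(p):return (Rm.T@(np.array(p)[:2]-c[:2]))*1000
print("jaw plate far corners z40",cl(atz(i,366,164,.040)),cl(atz(i,371,172,.040)))
print("head z48",cl(atz(i,110,0,.048)),cl(atz(i,192,0,.048)), cl(atz(i,201,178,.048)),cl(atz(i,138,180,.048)))
print("pad face ends z36", cl(atz(i,361,190,.036)),cl(atz(i,262,191,.036)))
zt=o["tool_pos"][2]-.004+.026
P=np.array([cl(atz(i,u,v,zt)) for u,v in [(245,280),(385,280),(382,377),(250,377)]]);print(P,P.mean(0)); print("tcp",cl(o["tool_pos"]))
E
```

```text
jaw plate far corners z40 [  9.9171 111.2262] [ 14.503  114.2747]
head z48 [-71.3419 -16.4722] [-70.5864  23.3944] [15.7034 18.6585] [ 16.4399 -16.8175]
pad face ends z36 [ 25.8159 109.4068] [25.9218 50.4308]
[[ 40.7601  55.4369]
 [ 41.2031 107.7651]
 [ 85.8223 109.0987]
 [ 85.352   54.2909]] [63.2844 81.6479]
tcp [65.394  81.2086]
```

drive_tool(commands="0.4 0.4 0 -0.08 -0.1;0.4 0.9 0 -0.08 -0.1;0.4 1.5 0 -0.08 -0.1;0.4 2 0 -0.08 -0.1;0.4 2.2 0 -0.08 -0.1;0.4 2.3 0 -0.08 -0.1;0.4 2.3 0 -0.08 -0.1")

```text
t: 6.1
tool_pos: [0.6074, -0.0318, 0.0106]
tool_rot: [1.213, 1.207, -1.214]
contact_force: [-0.6, -0.4, -1.1]
opening: 0.0551
```

```bash
python3 - <<'E'
from h import *
plan([.6061,-.032,.005],-.4)
E
```

```text
t 6.1 pos [ 0.6074 -0.0318  0.0106] q [-0.1746  0.245   1.7958 -0.0001  1.1013 -0.1688] open 0.05514012115345844 F [-0.5608 -0.3791 -1.0832]
psi -0.33062860034830477 shift u [ 0.1409 -0.0333  0.0052] turn u 0.013874279930340095 toolx [-0.0005  0.     -1.    ]
```

drive_tool(commands="0.4 0.1 -0.03 0 0;0.4 0.13 -0.03 0 0;0.4 0.13 -0.03 0 0;0.2 0.13 -0.03 0 0")

```text
t: 6.43
tool_pos: [0.607, -0.0314, 0.0064]
tool_rot: [1.213, 1.206, -1.212]
contact_force: [0.4, -0.1, -0.3]
opening: 0.0552
```

drive_tool(commands="0.2 0.03 0 0 0;0 0.04 0 0 0;-0.3 0.04 0 0 0;-0.5 0.04 0 0 0;-0.8 0.04 0 0 0;-1 0.04 0 0 0;-1 0.04 0 0 0")

```text
t: 7.02
tool_pos: [0.6062, -0.0312, 0.0036]
tool_rot: [1.213, 1.207, -1.213]
contact_force: [0.3, -0.1, -0.7]
opening: 0.0855
```

drive_tool(commands="-1 -0.1 0 0 0;-1 -0.4 0 0 0;-1 -1 0 0 0;-1 -1.8 0 0 0;-1 -2.6 0 0 0;-1 -3.2 0 0 0;-1 -3.2 0 0 0")

```text
t: 7.6
tool_pos: [0.6108, -0.032, 0.1407]
tool_rot: [1.217, 1.196, -1.204]
contact_force: [0.5, -0.9, 2.0]
opening: 0.0852
```

```bash
python3 - <<'E'
from h import *
o,M=tool()
i=ctrl.camera_info("wrist");im,d=ctrl.get_image("wrist");cv2.imwrite("pics/w4.png",im)
E
```

```text
(no output)
```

View pics/w4.png

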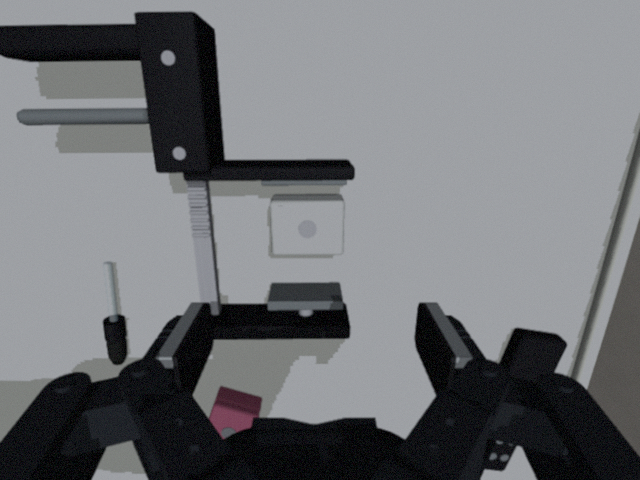

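```bash
python3 - <<'E'
from h import *
i=ctrl.camera_info("wrist");o,M=tool()
c=np.load("clamp.npy");a=c[2];Rm=np.array([[np.cos(a),-np.sin(a)],[np.sin(a),np.cos(a)]])
def cl(p):return (Rm.T@(np.array(p)[:2]-c[:2]))*1000
for n,u,v,z in [("headTL",136,15,.048),("headBL",157,171,.048),("headBR",208,170,.048),("headTR",193,14,.048),("padface",262,184,.036),("padface",352,184,.036),("boxTL",271,202,.026),("boxTR",343,201,.026),("boxBR",343,254,.026),("boxBL",271,254,.026),("spad",268,285,.036),("spadR",340,285,.036),("trig top edge",70,110,.046),("trig bot",70,124,.040),("trig end",20,116,.04)]: print(n,cl(atz(i,u,v,z)))
w=Rm@np.array([-.041,-.065])+c[:2];print(w)
plan([*w,.13],89.6)
E
```

```text
headTL [-75.0019 -18.1448]
headBL [ 14.2783 -17.9472]
headBR [13.6898 15.2381]
headTR [-75.3522  14.5768]
padface [25.2213 48.1699]
padface [ 25.2031 110.3197]
boxTL [40.4494 52.7878]
boxTR [ 39.7075 105.3742]
boxBR [ 81.4765 106.574 ]
boxBL [81.3911 51.2979]
spad [102.7188  49.2694]
spadR [102.8496 104.0387]
trig top edge [-23.5372 -68.139 ]
trig bot [-14.9796 -73.7812]
trig end [ -20.1528 -105.3444]
[0.4618 0.072 ]
t 7.65 pos [ 0.6093 -0.0318  0.1376] q [-0.174   0.0862  1.7383 -0.      1.3079 -0.1693] open 0.08586967200303317 F [ 0.3997  0.2893 -0.2134]
psi -0.27249978252190016 shift u [ 0.1532 -3.703  -2.5768] turn u -17.97449995650438 toolx [ 0.0091 -0.0016 -1.    ]
```

drive_tool(commands="-1 0 -0.2 -0.1 -1;-1 0 -0.6 -0.4 -2.3;-1 0.05 -1.1 -0.7 -3.6;-1 0.1 -1.6 -1.1 -5;-1 0.15 -2.1 -1.4 -6.3;-1 0.15 -2.6 -1.8 -7.7;-1 0.15 -3.1 -2.1 -9;-1 0.15 -3.5 -2.4 -10.4")

```text
t: 8.32
tool_pos: [0.4646, 0.066, 0.1246]
tool_rot: [0.518, 1.511, -0.519]
contact_force: [-0.2, 0.1, 0.2]
opening: 0.0855
```

```bash
python3 - <<'E'
from h import *
plan([.4618,.072,.10],89.6)
E
```

```text
t 8.3167 pos [0.4646 0.066  0.1246] q [-0.0177 -0.2396  2.0684  0.      1.3156 -0.9263] open 0.08552846457935318 F [-0.2038  0.0773  0.185 ]
psi 52.056824376221755 shift u [ 0.6144  0.0768 -0.1455] turn u -7.5086351247556475 toolx [-0.0028  0.0001 -1.    ]
```

drive_tool(commands="-1 0 0.02 0 -1.3;-1 0 0.04 -0.05 -2.6;-1 0 0.06 -0.1 -3.9;-1 0.1 0.08 -0.14 -5.2;-1 0.2 0.08 -0.14 -6.5;-1 0.5 0.08 -0.14 -7.5;-1 0.6 0.08 -0.14 -7.5;-1 0.6 0.08 -0.14 -7.5")

```text
t: 8.98
tool_pos: [0.4628, 0.0713, 0.0998]
tool_rot: [0.012, 1.575, -0.012]
contact_force: [-0.3, -0.9, -0.8]
opening: 0.0853
```

```bash
python3 - <<'E'
from h import *
plan([.4618,.072,.10],89.6)
i=ctrl.camera_info("wrist");im,d=ctrl.get_image("wrist");cv2.imwrite("pics/w5.png",im)
im,d=ctrl.get_image("side");cv2.imwrite("pics/s5.png",cv2.resize(im[140:340,180:400],None,fx=3.4,fy=3,interpolation=cv2.INTER_CUBIC))
plan([.4618,.072,.10],89.6)
E
```

```text
t 8.9833 pos [0.4628 0.0713 0.0998] q [-0.0062 -0.2099  2.088  -0.      1.2679 -1.5611] open 0.08533250616443945 F [-0.2965 -0.9426 -0.8062]
psi 89.09110021193399 shift u [-0.0039  0.0161 -0.0241] turn u -0.10177995761320062 toolx [-0.0044  0.     -1.    ]
t 9.0833 pos [0.4641 0.0713 0.1015] q [-0.0062 -0.211   2.0859 -0.      1.268  -1.5616] open 0.08537823940142172 F [ 0.0809  0.4261 -0.0953]
psi 89.11744610766182 shift u [ 0.0383  0.0165 -0.0565] turn u -0.09651077846763485 toolx [-0.0013  0.     -1.    ]
```

View pics/w5.png

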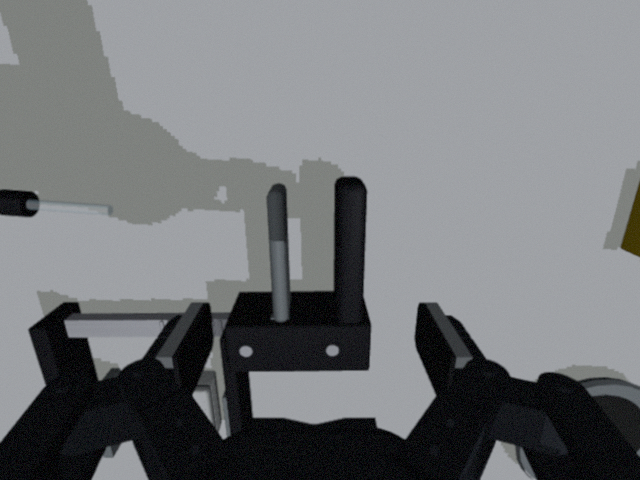

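View pics/s5.png

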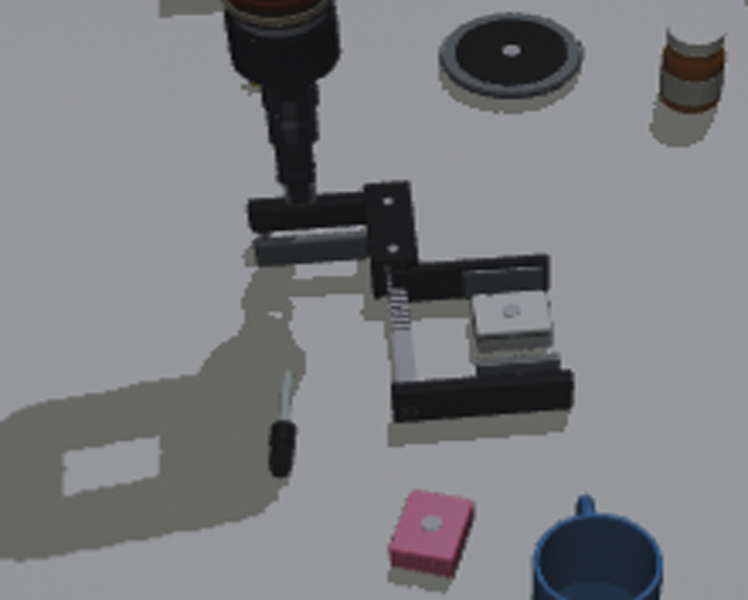

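drive_tool(commands="-1 0.3 0.05 -0.03 -0.1;-1 0.8 0.09 -0.05 -0.1;-1 1.3 0.09 -0.05 -0.1;-1 1.8 0.09 -0.05 -0.1;-1 2.1 0.09 -0.05 -0.1;-1 2.23 0.09 -0.05 -0.1;-1 2.23 0.09 -0.05 -0.1;-1 2.23 0.27 -0.05 -0.1")

```text
t: 9.75
tool_pos: [0.4629, 0.0818, 0.013]
tool_rot: [0.005, 1.57, -0.005]
contact_force: [0.3, -1.0, 0.5]
opening: 0.0854
```

```bash
python3 - <<'E'
from h import *
i=ctrl.camera_info("wrist");im,d=ctrl.get_image("wrist");cv2.imwrite("pics/w6.png",im)
plan([.4618,.082,.012],89.6)
E
```

```text
t 9.8 pos [0.4635 0.0832 0.0136] q [ 0.0188 -0.0693  2.1276  0.001   1.0815 -1.5468] open 0.08546669823917234 F [0.3248 0.933  0.1575]
psi 89.67987952894349 shift u [ 0.0403 -0.03   -0.0421] turn u 0.015975905788698695 toolx [ 0.0017  0.0009 -1.    ]
```

View pics/w6.png

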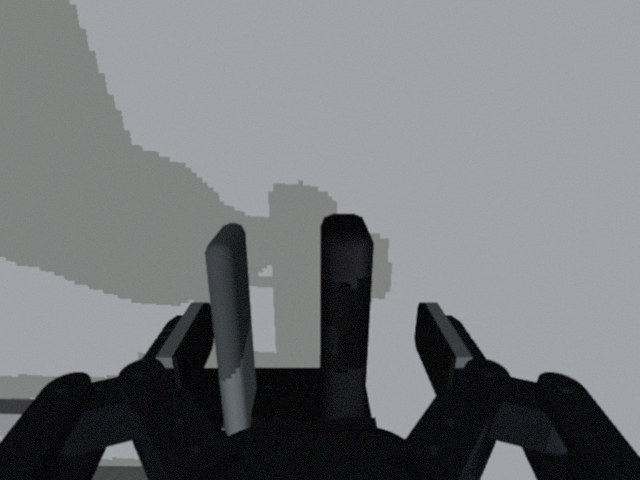

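drive_tool(commands="-0.7 0.04 0 -0.03 0;-0.4 0.04 0 -0.03 0;-0.1 0.04 0 -0.03 0;0.1 0.04 0 -0.03 0;0.2 0.04 0 -0.03 0;0.2 0.04 0 -0.03 0", newtons=20)

```text
t: 10.3
tool_pos: [0.4631, 0.0835, 0.0136]
tool_rot: [0.006, 1.568, -0.002]
contact_force: [-1.7, 6.8, 8.6]
opening: 0.0375
```

```bash
python3 - <<'E'
from h import *
plan([.4618,.082,.012],89.6)
im,d=ctrl.get_image("side");cv2.imwrite("pics/s7.png",cv2.resize(im[190:300,240:360],None,fx=5,fy=5,interpolation=cv2.INTER_CUBIC))
i=ctrl.camera_info("wrist");im,d=ctrl.get_image("wrist");cv2.imwrite("pics/w7.png",im)
E
```

```text
t 10.3 pos [0.4631 0.0835 0.0136] q [ 0.0184 -0.0713  2.1296  0.0033  1.08   -1.5488] open 0.03746528717865595 F [-1.7186  6.8056  8.5511]
psi 89.70650704539466 shift u [ 0.0393 -0.0387 -0.0327] turn u 0.02130140907893292 toolx [ 0.0032  0.003  -1.    ]
```

View pics/s7.png

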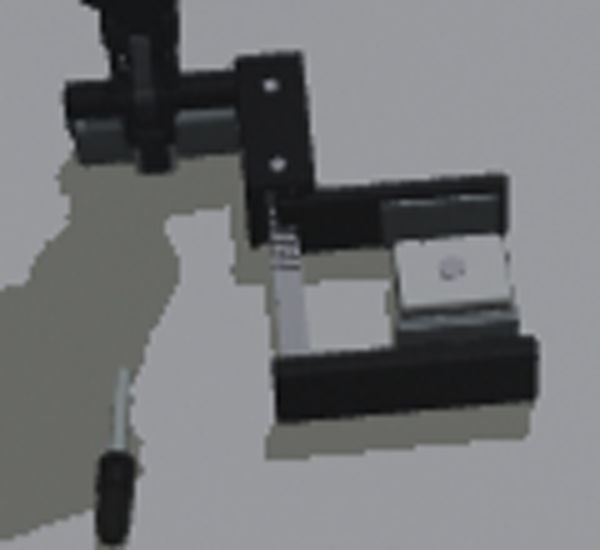

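View pics/w7.png

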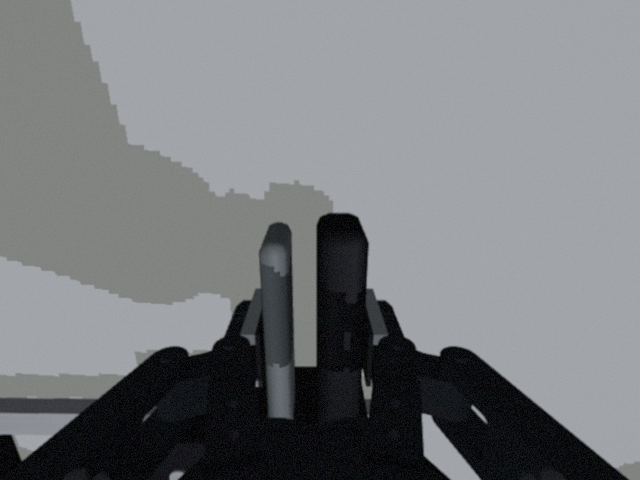

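```bash
cat > sm.py <<'E'
from h import *
import sys
c=np.load("clamp.npy");a=c[2];Rm=np.array([[np.cos(a),-np.sin(a)],[np.sin(a),np.cos(a)]])
def cl(p):return (Rm.T@(np.array(p)[:2]-c[:2]))*1000
i=ctrl.camera_info("side")
def S(x,y,z):return cl(atz(i,240+x/5,190+y/5,z))
E
python3 - <<'E'
from sm import *
print("arm top outer-left corner",S(277,365,.04),"outer right top",S(538,350,.04),"inner right", S(533,338,.04))
print("box top", S(393,243,.026),S(505,236,.026),S(512,303,.026),S(398,312,.026))
print("fixed jaw top outer R",S(507,176,.04),"inner", S(507,190,.04))
im=cv2.imread("pics/side0.png");cv2.imwrite("pics/s0c.png",cv2.resize(im[190:300,240:360],None,fx=5,fy=5,interpolation=cv2.INTER_CUBIC))
E
```

```text
arm top outer-left corner [128.8161  -9.1592] outer right top [133.5166 116.4321] inner right [125.8928 114.995 ]
box top [45.8288 54.4756] [ 47.481  111.1558] [ 91.4828 109.2462] [90.9705 52.6244]
fixed jaw top outer R [ 19.5651 115.4401] inner [ 29.0586 114.2721]
```

View pics/s0c.png

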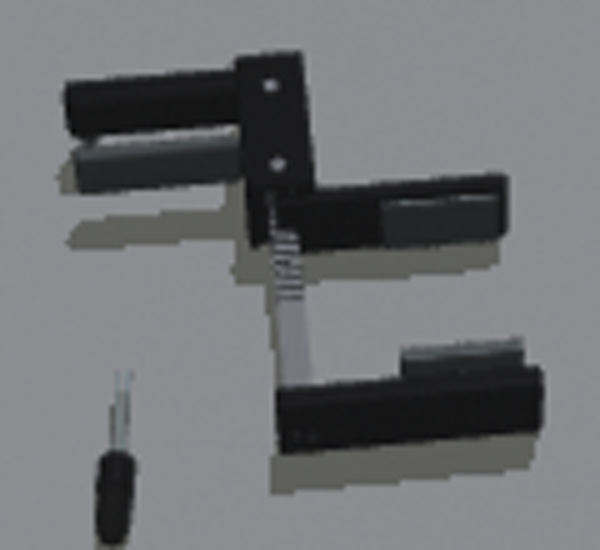

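drive_tool(commands="-0.3 0 0 0 0;-0.7 0 0 0 0;-1 0 0 0 0;-1 0 0 0 0;-1 0 0 0 0;-1 0 0 0 0")

```text
t: 10.9
tool_pos: [0.4614, 0.0824, 0.0111]
tool_rot: [0.004, 1.571, -0.004]
contact_force: [0.3, 0.4, 0.4]
opening: 0.0855
```

drive_tool(commands="-0.7 0 0 0 0;-0.4 0 0 0 0;-0.1 0 0 0 0;0.1 0 0 0 0;0.2 0 0 0 0;0.2 0 0 0 0")

```text
t: 11.4
tool_pos: [0.4625, 0.0836, 0.0128]
tool_rot: [0.006, 1.569, -0.002]
contact_force: [-2.0, 6.2, 8.5]
opening: 0.0375
```

```bash
python3 - <<'E'
from h import *
im,d=ctrl.get_image("side");cv2.imwrite("pics/s8.png",cv2.resize(im[190:300,240:360],None,fx=5,fy=5,interpolation=cv2.INTER_CUBIC))
plan([.4618,.082,.012],89.6)
E
```

```text
t 11.45 pos [0.4625 0.0836 0.0127] q [ 0.0185 -0.0701  2.1302  0.0033  1.08   -1.5488] open 0.03766441956508901 F [-2.0236  6.708   8.158 ]
psi 89.70926821201205 shift u [ 0.0185 -0.0396 -0.0165] turn u 0.021853642402410854 toolx [ 0.0015  0.003  -1.    ]
```

View pics/s8.png

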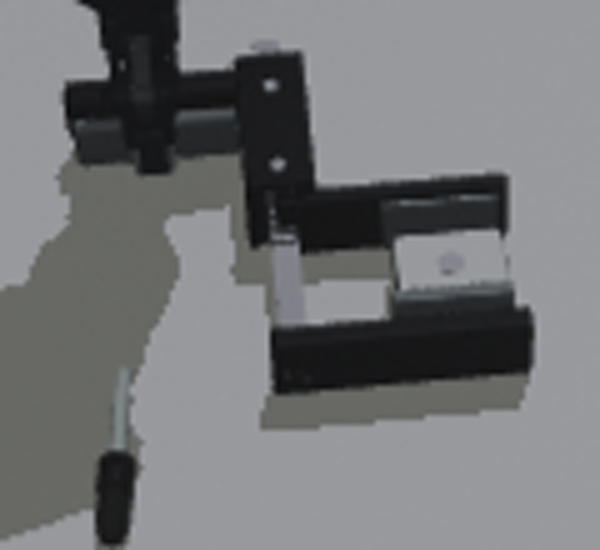

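```bash
python3 - <<'E'
from sm import *
for p in [(543,367),(538,338),(531,309)]: print(S(*p,.04))
for p in [(276,387),(274,358),(271,328)]: print(S(*p,.04))
print("box far top edge",S(514,290,.026),S(398,297,.026),"near", S(395,240,.026),S(507,232,.026))
E
```

```text
[144.1116 117.4596]
[126.1593 117.3931]
[107.7784 116.3571]
[142.1073 -10.5451]
[124.373  -10.3016]
[105.6459 -10.4939]
box far top edge [ 83.2721 111.2674] [81.3799 53.5561] near [43.9468 55.6707] [ 44.932  112.4867]
```

drive_tool(commands="-0.3 0 0 0 0;-0.7 0 0 0 0;-1 0 0 0 0;-1 0 0 0 0;-1 0 0 0 0;-1 0 0 0 0")

```text
t: 11.95
tool_pos: [0.4614, 0.0824, 0.0111]
tool_rot: [0.004, 1.571, -0.004]
contact_force: [0.4, 0.1, -0.1]
opening: 0.0855
```

drive_tool(commands="-0.7 0 0 0 0;-0.4 0 0 0 0;-0.1 0 0 0 0;0.1 0 0 0 0;0.2 0 0 0 0;0.2 0 0 0 0")

```text
t: 12.45
tool_pos: [0.4626, 0.0831, 0.0128]
tool_rot: [0.005, 1.569, -0.002]
contact_force: [-2.2, 4.0, 8.6]
opening: 0.0386
```

```bash
python3 - <<'E'
from h import *
im,d=ctrl.get_image("side");cv2.imwrite("pics/s9.png",cv2.resize(im[190:300,240:360],None,fx=5,fy=5,interpolation=cv2.INTER_CUBIC))
plan([.4618,.082,.012],89.6)
E
```

```text
t 12.5 pos [0.4626 0.0831 0.0128] q [ 0.0181 -0.0702  2.1301  0.0021  1.08   -1.5488] open 0.03846212744312717 F [-2.7269  4.3417  8.1538]
psi 89.72272418146964 shift u [ 0.0197 -0.0277 -0.0187] turn u 0.02454483629392996 toolx [ 0.0016  0.0019 -1.    ]
```

View pics/s9.png

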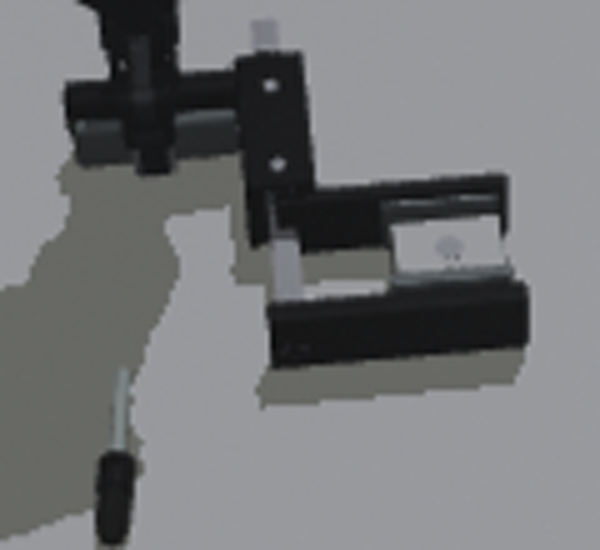

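drive_tool(commands="-0.3 0 0 0 0;-0.7 0 -0.1 0 0;-1 0 -0.2 0 0;-1 0 -0.25 0 0;-1 0 -0.25 0 0;-1 0 -0.25 0 0")

```text
t: 13.0
tool_pos: [0.4613, 0.0721, 0.011]
tool_rot: [0.005, 1.571, -0.004]
contact_force: [0.2, -0.1, -0.4]
opening: 0.0855
```

```bash
python3 - <<'E'
from sm import *
for p in [(528,283),(270,304)]: print(S(*p,.04))
im,d=ctrl.get_image("side");cv2.imwrite("pics/s10.png",cv2.resize(im[190:300,240:360],None,fx=5,fy=5,interpolation=cv2.INTER_CUBIC))
plan([.4618,.072,.012],89.6)
E
```

```text
[ 91.196  117.0099]
[90.4913 -9.9688]
t 13.05 pos [0.4613 0.0722 0.0111] q [-0.0046 -0.0731  2.1363  0.0004  1.0785 -1.5704] open 0.08519146525936538 F [-0.8735  0.4062 -0.566 ]
psi 89.70057954290321 shift u [-0.023  -0.004   0.0114] turn u 0.020115908580643806 toolx [-0.0001  0.0003 -1.    ]
```

View pics/s10.png

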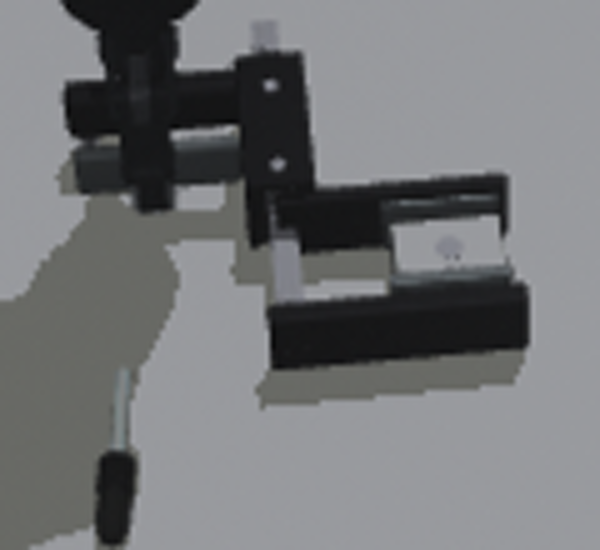

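drive_tool(commands="-0.7 0 0 0 0;-0.5 0 0 0 0;-0.3 0 0 0 0;-0.1 0 0 0 0;0 0 0 0 0;0 0 0 0 0", newtons=20)

```text
t: 13.55
tool_pos: [0.4614, 0.0743, 0.0118]
tool_rot: [0.008, 1.571, -0.001]
contact_force: [-3.0, 9.8, 4.7]
opening: 0.0556
```

drive_tool(commands="0 0 0 0 0;0 0 0 0 0;0 0 0 0 0")

```text
t: 13.8
tool_pos: [0.4615, 0.0744, 0.0118]
tool_rot: [0.007, 1.571, -0.001]
contact_force: [-2.1, 9.6, 3.7]
opening: 0.0557
```

drive_tool(commands="0 0 0.03 0 0;0 0 0.06 0 0;0 0 0.08 0 0;0 0 0.08 0 0;0 0 0.08 0 0")

```text
t: 14.22
tool_pos: [0.4615, 0.0759, 0.0124]
tool_rot: [0.005, 1.572, -0.003]
contact_force: [-6.0, 0.1, 10.8]
opening: 0.0526
```

```bash
python3 - <<'E'
from sm import *
im,d=ctrl.get_image("side");cv2.imwrite("pics/s11.png",cv2.resize(im[210:285,285:355],None,fx=8,fy=8,interpolation=cv2.INTER_CUBIC))
im,d=ctrl.get_image("wrist");cv2.imwrite("pics/w11.png",im)
plan([.4618,.072,.012],89.6)
E
```

```text
t 14.3167 pos [0.4615 0.0759 0.0124] q [ 0.0031 -0.0732  2.1337  0.0011  1.0822 -1.5633] open 0.05296270006324907 F [-5.5603 -0.1515  9.4736]
psi 89.72070507399944 shift u [ 0.0103 -0.0979  0.0089] turn u 0.02414101479988915 toolx [-0.0011  0.001  -1.    ]
```

View pics/s11.png

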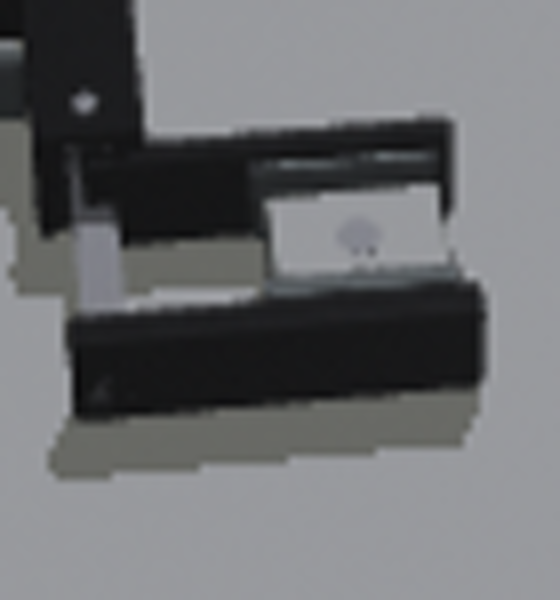

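View pics/w11.png

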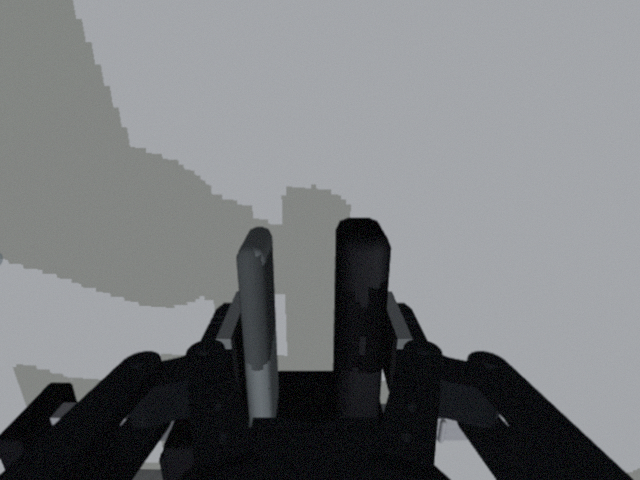

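```bash
python3 - <<'E'
from sm import *
def S8(x,y,z):return cl(atz(i,285+x/8,210+y/8,z))
print("box near edge",S8(267,200,.026),S8(438,185,.026),"far vis",S8(275,278,.036),S8(455,265,.036),"pad back z36",S8(270,293,.036))
print("fixed pad top edge z36",S8(255,170,.036),S8(438,155,.036), "fixed jaw top outer",S8(445,120,.04),S8(150,140,.04))
print("arm",S8(483,284,.04),S8(70,318,.04))
for n in range(3):
  pass
a=cv2.imread("pics/s10.png");print(a.shape)
E
```

```text
box near edge [33.7412 55.0622] [ 33.4978 109.6713] far vis [74.7272 53.815 ] [ 75.6761 109.7681] pad back z36 [80.5902 51.6973]
fixed pad top edge z36 [29.5195 51.8455] [ 29.674  110.0365] fixed jaw top outer [ 18.663  113.5685] [16.6883 19.7233]
arm [ 87.6272 116.9096] [ 87.0903 -10.3552]
(550, 600, 3)
```

drive_tool(commands="0 0 0.03 0 0;0 0 0.05 0 0;0 0 0.05 0 0;0 0 0.05 0 0")

```text
t: 14.65
tool_pos: [0.4615, 0.0766, 0.0126]
tool_rot: [0.002, 1.572, -0.005]
contact_force: [-6.1, -4.9, 11.3]
opening: 0.0514
```

drive_tool(commands="0 0 0.03 0 0;0 0 0.05 0 0;0 0 0.05 0 0;0 0 0.05 0 0")

```text
t: 14.98
tool_pos: [0.4614, 0.0767, 0.0124]
tool_rot: [-0.002, 1.573, -0.008]
contact_force: [-6.5, -13.8, 11.2]
opening: 0.0513
```

```bash
python3 - <<'E'
from sm import *
im,d=ctrl.get_image("side");cv2.imwrite("pics/side12.png",im);cv2.imwrite("pics/s12.png",cv2.resize(im[210:285,285:355],None,fx=8,fy=8,interpolation=cv2.INTER_CUBIC))
a=cv2.imread("pics/side0.png");cv2.imwrite("pics/s0d.png",cv2.resize(a[210:285,285:355],None,fx=8,fy=8,interpolation=cv2.INTER_CUBIC))
plan([.4618,.072,.012],89.6)
E
```

```text
t 15.0333 pos [0.4615 0.0767 0.0125] q [ 0.0091 -0.0716  2.1322 -0.007   1.0829 -1.5543] open 0.05089862077165892 F [ -5.9199 -13.1125  11.2293]
psi 89.76304402986013 shift u [ 0.012  -0.117   0.0092] turn u 0.03260880597202629 toolx [-0.0018 -0.0062 -1.    ]
```

View pics/s12.png

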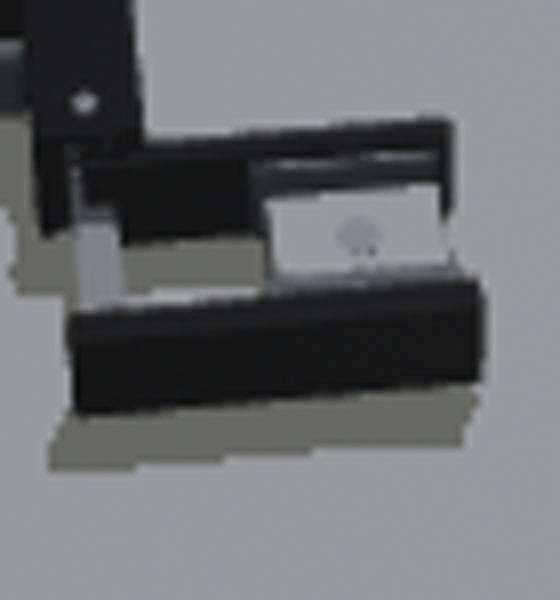

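View pics/s0d.png

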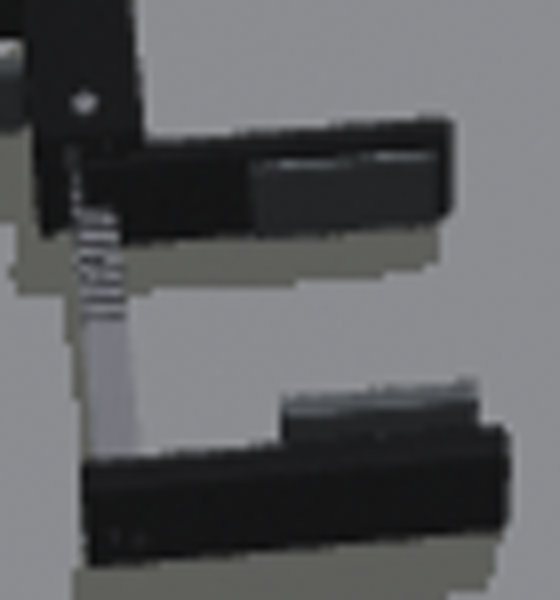

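```bash
python3 - <<'E'
from sm import *
def S8(x,y,z):return cl(atz(i,285+x/8,210+y/8,z))
t=ctrl.camera_info("top");print("top pad face init",cl(atz(t,240+527/5,190+130/5,.036)),"fixed pad face",cl(atz(t,240+323/5,190+130/5,.036)),"arm inner/outer top",cl(atz(t,240+574/5,190+130/5,.04)),cl(atz(t,240+605/5,190+130/5,.04)))
print("init: pad front",S8(283,396,.036),S8(475,380,.036)," arm inner top edge",S8(283,445,.04),S8(475,428,.04))
print("now: pad front",S8(275,276,.036),S8(455,262,.036)," arm inner top",S8(275,294,.04),S8(475,281,.04))
E
```

```text
top pad face init [118.9678  77.4432] fixed pad face [29.5535 77.7642] arm inner/outer top [139.2908  76.716 ] [152.8604  76.6674]
init: pad front [121.5413  51.711 ] [121.7886 110.167 ]  arm inner top edge [143.3948  49.6327] [143.3011 107.3767]
now: pad front [73.9199 53.8932] [ 74.4635 109.9181]  arm inner top [84.5189 52.9365] [ 86.1555 114.6184]
```

drive_tool(commands="0 0 -0.03 0 0;0 0 -0.06 0 0;0 0 -0.06 0 0;0 0 -0.06 0 0;0 0 -0.06 0 0;0 0 -0.06 0 0")

```text
t: 15.53
tool_pos: [0.4615, 0.0767, 0.0124]
tool_rot: [0.002, 1.572, -0.004]
contact_force: [-6.2, -1.4, 10.2]
opening: 0.0514
```

drive_tool(commands="0 0 0 0 0;0 0 0 0 0;0 0 0 0 0;0 0 0 0 0")

```text
t: 15.87
tool_pos: [0.4615, 0.0767, 0.0124]
tool_rot: [0.002, 1.572, -0.004]
contact_force: [-5.7, -0.9, 10.0]
opening: 0.051
```

```bash
python3 - <<'E'
from sm import *
im,d=ctrl.get_image("side");cv2.imwrite("pics/s13.png",cv2.resize(im[140:340,200:400],None,fx=3.5,fy=3,interpolation=cv2.INTER_CUBIC))
im2,d=ctrl.get_image("top");cv2.imwrite("pics/t13.png",im2)
plan([.4618,.072,.012],89.6)
E
```

```text
t 15.9667 pos [0.4615 0.0766 0.0124] q [ 0.0061 -0.0725  2.1331 -0.0015  1.0822 -1.5596] open 0.05106169094274802 F [-5.2631 -1.3644 10.0802]
psi 89.7451942367925 shift u [ 0.0099 -0.1159  0.0087] turn u 0.02903884735850113 toolx [-0.0012 -0.0013 -1.    ]
```

View pics/s13.png

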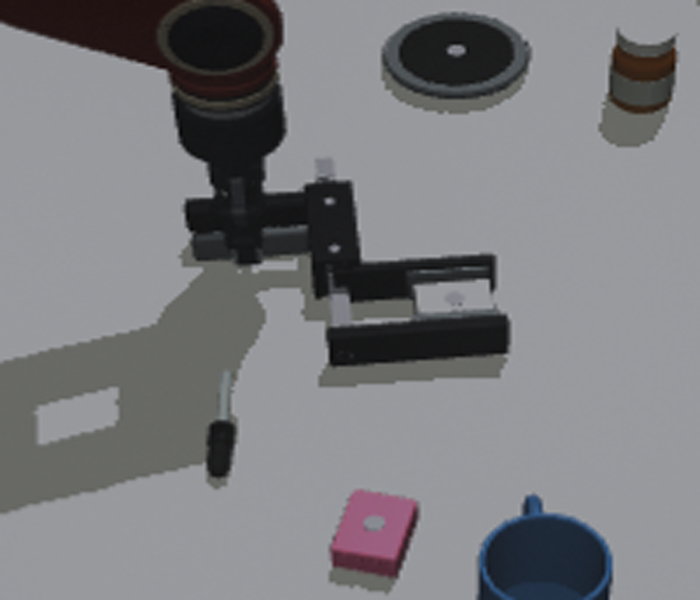

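View pics/t13.png

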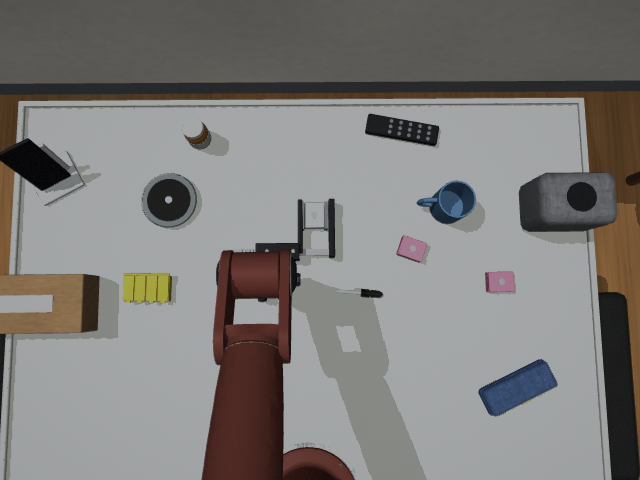

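```bash
python3 - <<'E'
from h import *
im=cv2.imread("pics/t13.png");cv2.imwrite("pics/t13c.png",cv2.resize(im[192:262,285:345],None,fx=8,fy=8,interpolation=cv2.INTER_CUBIC))
E
```

```text
(no output)
```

View pics/t13c.png

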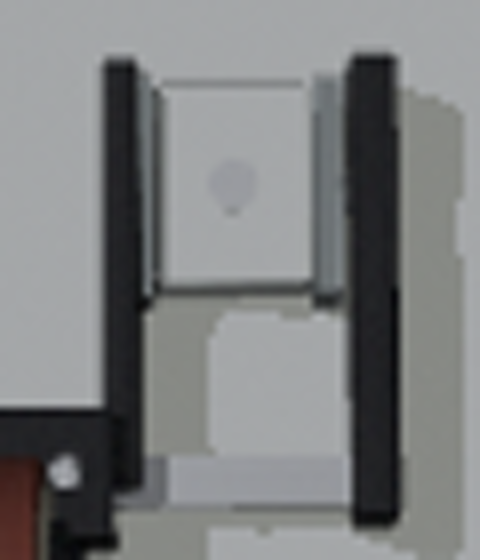

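```bash
python3 - <<'E'
from station import ctrl
print(ctrl.finish_job());o=ctrl.get_obs();print(o["t"],o["contact_force"],o["opening"])
E
```

```text
the job is handed in; nothing more can be done
None
the job is handed in; nothing more can be done
```

The plain aluminium box is clamped between the jaws and I handed the job in at about 16 s, with the gripper still squeezing the trigger. The hand-in reports no verdict.

**What I did:** I picked the plain box rather than the two pink look-alikes, set it flat and square between the open jaws, and let go. I then made three full trigger pumps and one slow, controlled squeeze at 20 N grip, with both fingers on the handle and trigger.

**Last checks:**
- **Box:** the side and top pictures show it square and flush between both pads, about 2 mm off the middle of the jaws.
- **Other things:** nothing else on the tray looks moved in the pictures.
- **Forces:** the finger opening held steady at 51 mm with a sideways force of about -1 N. That puts roughly 20 N on the trigger and about 14 to 19 N on the box.

**What disagreed:**
- **Start gap:** I first assumed a 105 mm gap, but it was about 90 mm. The third pump therefore already pressed the box, at an estimated 11 N.
- **Overshoot:** the last squeeze briefly stalled at an estimated 19 to 21 N, below the 30 N dent limit. I backed it off.
- **Pad travel:** the side picture puts the pad's spring at about 10 mm, near its stop, and the top picture at about 6 mm. I have no direct reading of the jaw force, only these estimates.

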